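# Set the spring pin in the hidden notch of the distance rail

## Robot

A 7-joint arm with a two-finger parallel gripper is mounted at the origin on the work surface; the furniture and walls round the work are solid. World frame = base frame: x ahead of the robot, y to its left, z up, the work surface at z = 0. Lengths are in m, angles in rad, forces in N, time in s.
With the tool pointing down it reaches from about 0.425 to 0.875 m from the base axis. Payload 8.4 kg.
Tool frame: the origin (TCP) lies on the centre line of the jaws, within the pads' length; the fingertips stand 25 mm ahead of it and the grasp point (between the pads) lies 6 mm ahead of it; z points along the fingers, y is the direction in which the jaws open and shut (so a half turn about z gives the same grasp; the last joint's range is limited). The gripper opens to 87 mm and grips with 3 to 60 N. Pads are 19 mm wide; open, the fingers measure 117 mm over their backs; the gripper's body (75 mm by 190 mm) begins 51 mm behind the grasp point.
Start: joints at [-1.216, 0.333, 0.04, 1.465, -0.013, 1.343, -0.059], TCP at [0.285, 0.584, 0.248] pointing down, gripper open.
Joint ranges: [-2.58, 2.58], [-0.38, 2.09], [-1.3, 1.39], [0.25, 2.4], [-1.5, 4.64], [0.08, 2.09], [-2.65, 2.65]. Speed limits (rad/s): [2.22, 2.22, 2.79, 2.79, 3.14, 3.14, 3.14].

## Interface

Orientations are given as [roll, pitch, yaw] about the fixed x, y, z axes, in that order (R = Rz(yaw) Ry(pitch) Rx(roll)).
In Python, from cell import arm gives the robot as it stands. The module is installed in compiled form; this text tells all that it offers.
- The arm moves only by the tool jog_arm, never from a script. Its argument "steps" is text: rows parted by semicolons, each of 7 numbers parted by spaces: the turn, a rotation vector about the world's x, y, z in degrees, then the shift along the world's x, y, z in mm, then the opening, from -1 (shut) to 1 (fully open). In form: ax ay az tx ty tz claw; .... A call has 1 to 20 rows; each row shifts and turns the commanded pose from where the row before left it; what a row does not reach is not made up. A row lasts 1/10 s, in which the tool goes at most 50 mm and 8.59 degrees, less where a joint would pass 70% of its speed; a pose out of reach is approached as far as the arm can. A call is refused whole if a number of a shift passes 50 or a number of a turn 8.59, either way. A call with a gripper value outside its range is refused whole. The fingers move at their own pace and stop on an object; the grip force is fixed at half the most. Time passes only in rows, so rows that do not move let the fingers close. It gives the time, the measured TCP pose, the force and the opening at its end, in the units of the state.
- arm.state(): the state, without advancing time (a new reading comes with each control period).
- arm.capture(name): name is "scene" or "side" or "wrist"; returns a dict with "pixels" (400x640x3 uint8, red, green, blue), "depth" (400x640 float32, m along the optical axis (not along the pixel's ray), 0 where there is no reading), "K" (3x3 intrinsics, pixels), "dist" ([k1, k2, p1, p2, k3] as OpenCV has them; the pictures are not rectified), "R" (3x3) and "t" (3): a world point X has camera coordinates R X + t; the wrist camera has in their place "hand_eye" (4x4, takes a point from camera to tool coordinates, whose origin is the TCP and whose axes are the flange's). Camera axes: x right, y down, z forward; pixel columns grow to the right and rows downward; lengths in m; the calibration is good to about 2 mm. A picture is of the moment at which its call begins: read the wrist's pose just before it.
- arm.close_job(): hands the job in, once; it reports no verdict.
The state is a dict: "time_s": time; "q": joint angles; "dq": joint speeds; "joint_efforts": joint torques, N m; "tcp_pos": TCP position; "orientation": TCP orientation; "wrist_force": force on the tool from outside, world axes, zero at the start; "ft_torque": the same for the moment, N m; "width": opening from 0.0 (shut) to 1.0 (fully open).
Only numpy, scipy, OpenCV 4.12 (cv2) and the standard library are available. Lean on these libraries where they do the work, as an engineer would, in place of code of your own. Each camera call takes 0.05 s, during which the arm holds its last target. There are 200 camera calls.

## Task

Set up the distance rail for the survey-meter check: take the spring pin out of its parking block, put its foot down through the wide keyhole at the end of the rail's slot, and slide it along inside the slot until the foot drops into the hidden notch in the slot's floor. Stop there without forcing it, and leave the pin standing upright by itself in the notch. Leave the lead pot, the survey meter and the vial where they are.

Things in the scene. Friction and masses are not known exactly. Their poses are not given: they have to be found in the camera images.
- rail: Distance rail, a fixed aluminium bar 60 mm wide (its x), 265 long (its y), 42 high, z up. Origin at worktop level under the slot's centre line (x = 0), 95 from the keyhole end, 170 from the other. A slot runs along y in its top: a wide keyhole at +y, then a 15 wide slit. From y = -105 to -170 there is a platform 30 high with the lead pot on it.
- keyhole (a point): Centre of the keyhole, a 32 (rail x) by 37 (rail y) mm opening, at the level of the rail's top: rail y = +60.5, z = 42. The channel under it has its flat steel floor 20 below this point (rail z = 22) and is 32 wide, from rail y = +79 to -85.
- slit_end (a point): Closed far end of the slit, on its centre line, at the rail's top: rail y = -85, z = 42. The 15 mm wide slit runs from the keyhole's edge (rail y = +42) to here between two lips 8 thick (undersides at z = 34) that keep the pin's foot down; thin black wipers hide the inside and give no resistance. The channel ends in a solid wall here.
- channel_floor (a point): A point on the channel's floor (rail y = 0, z = 22). Somewhere along it is one hidden notch right across the floor: 27 mm long in y, 8 deep (bottom at rail z = 14), with square walls. Its centre lies between rail y = +5 and -55, different each time; no reading or picture shows it. The floor is otherwise flat. The notch may or may not lie at this point.
- index_pin: Spring pin's loose sleeve, dark steel, upright (whole pin about 150 g). Origin on its axis where the foot's underside is with the spring extended; z up. Grip the round part, diameter 26 mm, z = 45 to 82. Underside at z = 42, a 25 wide button on top to z = 94. Pressed down on a resting foot, the sleeve slides down over the stem by up to 12 mm, then is solid.
- pin_foot: The pin's sprung foot: a steel disc of diameter 24 mm, 6 thick, on a 9 mm stem sliding in the sleeve. Origin: centre of the disc's underside. The spring gives 2 N extended and 4.4 N pushed in by 12 mm; pushed in by 8 or more, the foot springs to the notch's bottom as it passes over, and then catches on the wall. Delicate: above 20 N of contact force on the foot counts as forcing.
- pin_block: The fixed grey parking block, 56 x 56 x 22 mm high, origin at the centre of its underside. The pin stands in its round hole of diameter 26, 12 deep (hole floor at z = 10). Keep the arm clear of the room's fixed things: the tall shield beyond the block (world x over 0.52 m, y over 0.03 m) and a thin upright plate, 130 high, beyond the rail (x = 0.51 m, y -0.05 to 0.04 m).
- lead_pot_small: Small grey lead pot with knobbed lid, diameter 46, 84 mm high, standing loose on the rail's platform at about y = -140 of the rail. Origin at the centre of its underside. Leave alone.
- survey_meter: Survey meter, a box 120 x 66 x 56 mm high lying on the worktop on the robot's side of the rail. Origin at the centre of its underside. Leave alone.
- vial: Glass vial, diameter 28, 57 mm high, standing on the worktop beyond the parking block. Origin at the centre of its underside. Leave alone.
Mind the look-alikes: they are no part of the job. What is shaped like the index_pin but yellow is not meant.

How it is judged:
By the outcome, as a careful person would: the job done as asked, in the order asked, and still so for the second after the job is handed in, with the robot touching nothing.
It also fails if it takes over 42 s, if anything falls off the work surface, if the arm or the gripper's body presses on something with over 40 N, if the wrist force passes 120 N, or if a joint passes its speed limit or range.

## Working session

There is one attempt and no reset: what is moved stays moved. The work goes in short steps, Python scripts to look and compute and a tool call to move; the robot and the scene stay as the last step left them, time stands still between calls to the robot, and variables do not carry over. Pictures are saved under pics/ and viewed, about 8 in all and at most 12, crops included, and the job is handed in when it is done.

Besides the shell and the picture viewer there is one more tool, called after ">>>" in YAML: its name, and indented under it one key for each argument. jog_arm: Moves the arm, as the interface text tells. Its arguments: {"type":"object","properties":{"steps":{"type":"string"}},"required":["steps"]}

```bash
mkdir -p pics
cat > h.py <<'E'
import numpy as np, cv2
from scipy.spatial.transform import Rotation as Rn
from cell import arm
def cap(n):
    s=arm.state(); c=arm.capture(n); c['name']=n
    if 'hand_eye' in c:
        T=np.eye(4); T[:3,:3]=Rn.from_euler('xyz',s['orientation']).as_matrix(); T[:3,3]=s['tcp_pos']
        W=T@np.array(c['hand_eye']); c['R']=W[:3,:3].T; c['t']=-c['R']@W[:3,3]
    return c
def ray(c,uv):
    p=cv2.undistortPoints(np.array(uv,float).reshape(-1,1,2),np.array(c['K']),np.array(c['dist'])).reshape(-1,2)
    d=np.c_[p,np.ones(len(p))]@np.array(c['R']); o=-np.array(c['R']).T@np.array(c['t']); return o,d
def onz(c,uv,z):
    o,d=ray(c,uv); return o+d*((z-o[2])/d[:,2])[:,None]
def cloud(c):
    v,u=np.mgrid[:400,:640]; o,d=ray(c,np.c_[u.ravel(),v.ravel()]); P=o+d*c['depth'].ravel()[:,None]
    P[c['depth'].ravel()==0]=np.nan; return P.reshape(400,640,3)
def proj(c,X):
    return cv2.projectPoints(np.array(X,float).reshape(-1,1,3),cv2.Rodrigues(np.array(c['R']))[0],np.array(c['t'],float),np.array(c['K']),np.array(c['dist']))[0].reshape(-1,2)
def tri(ca,ua,cb,ub):
    o1,d1=ray(ca,[ua]);o2,d2=ray(cb,[ub]);A=np.c_[d1[0],-d2[0]];s=np.linalg.lstsq(A,o2-o1,rcond=None)[0]
    a=o1+s[0]*d1[0];b=o2+s[1]*d2[0];return (a+b)/2,np.linalg.norm(a-b)
def save(c,n,crop=None,f=1):
    im=cv2.cvtColor(np.array(c['pixels']),cv2.COLOR_RGB2BGR)
    if crop: u0,v0,u1,v1=crop; im=im[v0:v1,u0:u1]
    cv2.imwrite('pics/'+n,cv2.resize(im,None,fx=f,fy=f,interpolation=cv2.INTER_CUBIC))
E
python3 - <<'E'
from h import *
import pickle
for n in ['scene','side','wrist']:
    c=cap(n); save(c,n+'0.png'); pickle.dump({k:(np.array(v) if k!='name' else v) for k,v in c.items()},open(n+'0.pkl','wb')); print(n,-np.array(c['R']).T@np.array(c['t']),np.array(c['R'])[2])
a=np.vstack([cv2.resize(cv2.imread(f'pics/{n}0.png'),(480,300)) for n in ['scene','side']]);
s=arm.state();print(s)
E
```

```text
scene [-0.52612333  0.52875299  0.53199087] [ 0.79591329 -0.44840956 -0.40675657]
side [-0.01589985 -0.30901753  0.92746184] [ 0.45278747  0.30131436 -0.83916218]
wrist [0.21596128 0.61618864 0.38421142] [ 0.24636305 -0.12026209 -0.9616872 ]
{'time_s': 0.15, 'q': array([-1.2162156 ,  0.3337526 ,  0.03986571,  1.46602188, -0.01340528,
        1.34328918, -0.05848847]), 'dq': array([-0.00096604, -0.00239135, -0.00192627, -0.00251216, -0.00175561,
        0.00115734, -0.00010091]), 'joint_efforts': array([ 2.99113213e-03, -6.56842661e+01,  1.33689512e+00, -4.04099143e+01,
       -5.98438061e-02,  4.20222455e-02,  1.36015615e-04]), 'tcp_pos': array([0.28481199, 0.5839326 , 0.24688351]), 'orientation': array([-3.14038952e+00,  7.08264527e-05,  2.68781599e+00]), 'wrist_force': array([-0.09597852,  1.08502865,  0.26412423]), 'ft_torque': array([-0.01716975, -0.03259481,  0.02176034]), 'width': 0.9997526334248564}
```

View pics/scene0.png

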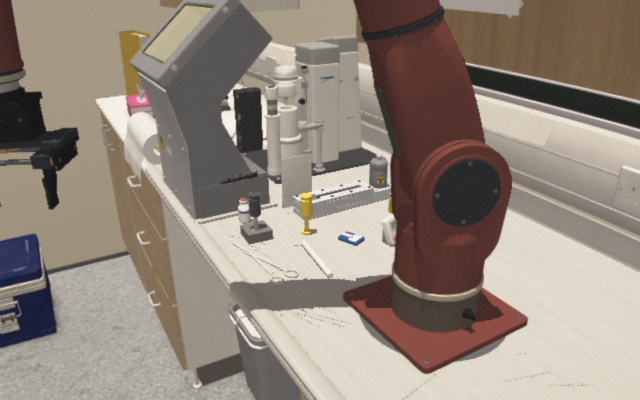

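View pics/side0.png

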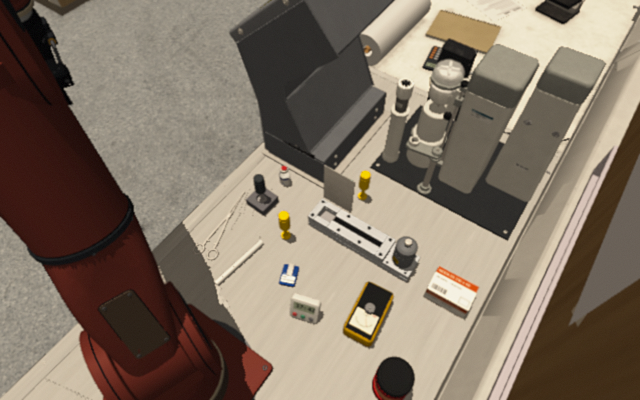

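Scene: the dark pin in its grey block is at (255,205), with yellow look-alikes at (306,207) and another behind the rail. Side: dark pin in the block at (260,187); yellow ones at (285,225) and (365,185). The rail runs (318,212)→(415,270) with the keyhole at its upper-left end. The dark pin fits because it is dark steel and stands in the parking block. I'll confirm it in a crop.

Run:
```python
from h import *
import pickle
s=pickle.load(open('side0.pkl','rb'));c=pickle.load(open('scene0.pkl','rb'))
for n,x in (('side',s),('scene',c)):
    P=cloud(x); im=x['pixels']; hsv=cv2.cvtColor(im,cv2.COLOR_RGB2HSV)
    # pin region: points above z 0.03 near pin
    ok=(P[...,2]>0.028)&(P[...,0]>0.3)&(P[...,0]<0.75)&(P[...,1]>-0.25)&(P[...,1]<0.3)
    k,lab,st,ce=cv2.connectedComponentsWithStats(ok.astype(np.uint8))
    for i in range(1,k):
        if st[i,4]>40:
            Q=P[lab==i]; print(n,st[i],Q.min(0).round(3),Q.max(0).round(3),np.median(Q,0).round(3),im[lab==i].mean(0).round())
def crop(x,b,f):
    im=cv2.cvtColor(x['pixels'],cv2.COLOR_RGB2BGR)[b[1]:b[3],b[0]:b[2]]; return cv2.resize(im,None,fx=f,fy=f,interpolation=cv2.INTER_CUBIC)
a=crop(s,(235,160,435,285),4);cv2.imwrite('pics/c1.png',a)
```

```text
side [  229     0   166   207 18169] [ 0.506 -0.047  0.028] [0.75  0.299 0.487] [0.541 0.128 0.244] [63. 60. 57.]
side [ 406   60  119  131 8412] [ 0.643 -0.25   0.028] [ 0.75  -0.068  0.359] [ 0.713 -0.183  0.223] [113. 106.  92.]
side [ 383   78   31   82 1258] [ 0.687 -0.062  0.028] [ 0.728 -0.019  0.266] [ 0.696 -0.045  0.171] [119. 111.  96.]
side [279 166  11  14 126] [0.479 0.129 0.028] [0.507 0.155 0.06 ] [0.488 0.138 0.043] [179. 146. 129.]
side [358 171  12  22 199] [ 0.552 -0.056  0.028] [ 0.576 -0.03   0.098] [ 0.559 -0.045  0.08 ] [159. 130.  19.]
side [253 174  13  24 217] [0.396 0.136 0.03 ] [0.421 0.163 0.109] [0.405 0.145 0.09 ] [54. 51. 47.]
side [ 308  199  112   78 3044] [ 0.421 -0.245  0.028] [0.486 0.022 0.119] [ 0.447 -0.131  0.042] [157. 150. 139.]
side [278 211  12  21 209] [0.354 0.033 0.028] [0.379 0.057 0.098] [0.362 0.041 0.084] [168. 137.  18.]
side [354 282  40  43 989] [ 0.3   -0.249  0.028] [ 0.373 -0.179  0.059] [ 0.333 -0.216  0.044] [81. 69. 45.]
scene [  137     0   136   226 17647] [0.392 0.033 0.028] [0.75  0.3   0.492] [0.538 0.195 0.296] [106. 102.  98.]
scene [ 264   44  127  179 9986] [ 0.35  -0.25   0.028] [0.75  0.062 0.355] [ 0.707 -0.128  0.123] [159. 152. 139.]
```

View pics/c1.png

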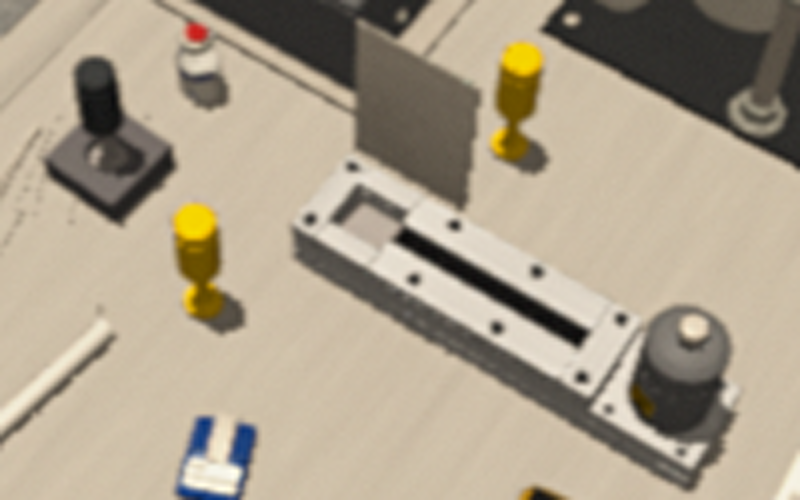

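The crop confirms a dark pin standing in the grey block (side ≈(259,180)). The others of the same shape are yellow. Next I measure the rail and pin in both views.

Run:
```python
from h import *
import pickle
s=pickle.load(open('side0.pkl','rb'));c=pickle.load(open('scene0.pkl','rb'))
for x in (s,c):
    P=cloud(x)
    m=(abs(P[...,2]-.042)<.004)&(P[...,0]>.40)&(P[...,0]<.5)&(P[...,1]>-.22)&(P[...,1]<.04)
    Q=P[m]; print(x['name'],len(Q),'z',np.median(Q[:,2]).round(4))
    if len(Q)>50:
        r=cv2.minAreaRect((Q[:,:2]*1000).astype(np.float32)); print(r, cv2.boxPoints(r).round(1).tolist())
    im=x['pixels'].astype(int)
    for nm,zr,xr,yr in (('pin',(.06,.12),(.37,.44),(.12,.18)),('block',(.017,.027),(.35,.47),(.10,.20))):
        m=(P[...,2]>zr[0])&(P[...,2]<zr[1])&(P[...,0]>xr[0])&(P[...,0]<xr[1])&(P[...,1]>yr[0])&(P[...,1]<yr[1])
        Q=P[m]; print(nm,len(Q))
        if len(Q)>10:
            v,u=np.nonzero(m); print(' px',u.min(),u.max(),v.min(),v.max(),'top z',np.percentile(Q[:,2],98).round(4)); r=cv2.minAreaRect((Q[:,:2]*1000).astype(np.float32));print(' ',np.round(r[0],1),np.round(r[1],1),round(r[2],1))
            if nm=='pin':
                T=Q[Q[:,2]>Q[:,2].max()-.008]; print('  topdisc',T.mean(0).round(4),T.min(0).round(4),T.max(0).round(4))
```

```text
side 1710 z 0.0424
((453.50909423828125, -98.42050170898438), (63.056976318359375, 241.4097442626953), 1.0796833038330078) [[419.70001220703125, 21.700000762939453], [424.29998779296875, -219.6999969482422], [487.29998779296875, -218.5], [482.79998779296875, 22.899999618530273]]
pin 195
 px 253 264 174 193 top z 0.1063
  [408.7 148.4] [24.3 24.6] 25.3
  topdisc [0.4088 0.1489 0.1041] [0.3975 0.1386 0.1012] [0.4206 0.1614 0.1091]
block 356
 px 245 277 189 211 top z 0.0254
  [409.6 150.2] [58.4 57. ] 86.1
scene 736 z 0.0419
((449.6173400878906, -95.72332000732422), (241.3492889404297, 65.18196105957031), 89.77828979492188) [[416.6000061035156, -216.3000030517578], [481.70001220703125, -216.5], [482.70001220703125, 24.799999237060547], [417.5, 25.100000381469727]]
pin 259
 px 248 260 192 214 top z 0.1051
  [404.1 155.1] [25.5 23.5] 48.5
  topdisc [0.4035 0.154  0.1027] [0.3938 0.1412 0.0976] [0.417  0.1653 0.1055]
block 336
 px 240 272 220 237 top z 0.0248
  [407.6 152.4] [58.3 62.8] 86.4
```

>>> jog_arm:
  steps: "0 0 2 8 -36 0 1; 0 0 2 8 -36 0 1; 0 0 2 10 -36 0 1; 0 0 2 10 -36 0 1; 0 0 2 10 -36 0 1; 0 0 2 10 -36 0 1; 0 0 2 10 -36 0 1; 0 0 2 10 -36 0 1; 0 0 2 12 -36 0 1; 0 0 2 12 -36 0 1; 0 0 2 12 -36 0 1; 0 0 2 12 -36 0 1; 0 0 2 0 0 0 1; 0 0 0 0 0 0 1; 0 0 0 0 0 0 1"

```text
time_s: 1.65
tcp_pos: [0.4087, 0.1527, 0.2475]
orientation: [3.142, -0.0, 3.141]
wrist_force: [-0.0, -0.5, 0.0]
width: 0.994
```

Run:
```python
from h import *
import pickle
c=cap('wrist'); pickle.dump({k:(np.array(v) if k!='name' else v) for k,v in c.items()},open('w1.pkl','wb')); save(c,'w1.png')
s=arm.state(); print(s['time_s'],s['tcp_pos'],s['orientation'],s['q'])
P=cloud(c)
for nm,z0,z1 in (('block',.018,.026),('pin',.094,.11),('rail',.038,.046)):
    m=(P[...,2]>z0)&(P[...,2]<z1)
    k,l,st,ce=cv2.connectedComponentsWithStats(m.astype(np.uint8))
    for i in range(1,k):
        if st[i,4]>300:
            Q=P[l==i]; r=cv2.minAreaRect((Q[:,:2]*1000).astype(np.float32)); print(nm,st[i],np.round(r[0],1),np.round(r[1],1),round(r[2],2),np.median(Q[:,2]).round(4))
```

```text
1.7 [0.40859535 0.15293636 0.24744155] [-3.14145166e+00 -2.04337674e-04 -3.14118642e+00] [-0.8273645  -0.1306243   0.33831365  1.96560522  0.04491222  1.29979166
  1.06744083]
block [ 33  49  40 100 561] [ 305.8 -182.6] [119.3  10.2] 4.95 0.022
block [ 298  157   44   44 1144] [407.5 151. ] [56.  56.4] 86.64 0.0223
block [ 35 188 195  43 350] [ 423.  -102.2] [269.4  58.3] 77.95 0.0221
block [183 203  28  20 494] [453.8 -18.9] [27.1 36.9] 0.07 0.0224
pin [307 182  24  24 425] [407.3 150.9] [24.  24.1] 16.21 0.104
pin [  0 213  27  37 770] [ 455.9 -203. ] [30.  44.6] 71.7 0.0991
pin [ 266  296  140   27 1147] [551.2 170.6] [ 36.8 164.1] 3.53 0.1016
rail [   0   48   58  106 3752] [ 308.7 -210.4] [117.6  61.6] 6.06 0.0422
rail [  68  191  157   45 5014] [450.7 -77.1] [ 60.3 201.6] 0.58 0.0419
```

View pics/w1.png

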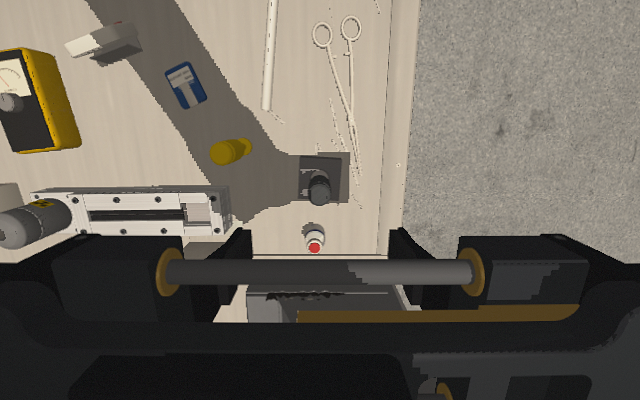

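The wrist view shows the dark pin at (319,187) on its block, and the rail with its keyhole at (198,212). The pin top comes out at z=0.104 and the block top at 0.022, both as described. Descending to grasp.

>>> jog_arm:
  steps: "0 0 0 -1.3 -1.9 -30 1; 0 0 0 0 0 -35 1; 0 0 0 0 0 -35 1; 0 0 0 0 0 -30 1; 0 0 0 0 0 -20 1; 0 0 0 0 0 -13 1; 0 0 0 0 0 0 1; 0 0 0 0 0 0 1"

```text
time_s: 2.5
tcp_pos: [0.4076, 0.1508, 0.0848]
orientation: [-3.141, -0.0, -3.141]
wrist_force: [-0.1, 0.2, 0.6]
width: 1.0
```

>>> jog_arm:
  steps: "0 0 0 0 0 0 -1; 0 0 0 0 0 0 -1; 0 0 0 0 0 0 -1; 0 0 0 0 0 0 -1; 0 0 0 0 0 0 -1; 0 0 0 0 0 0 -1; 0 0 0 0 0 0 -1; 0 0 0 0 0 0 -1"

```text
time_s: 3.3
tcp_pos: [0.4077, 0.1503, 0.0846]
orientation: [-3.142, 0.0, -3.142]
wrist_force: [-0.0, 0.7, -0.3]
width: 0.354
```

>>> jog_arm:
  steps: "0 0 0 0 0 0 -1; 0 0 0 0 0 0 -1; 0 0 0 0 0 5 -1; 0 0 0 0 0 10 -1; 0 0 0 0 0 15 -1; 0 0 0 0 0 20 -1; 0 0 0 0 0 25 -1; 0 0 0 0 0 15 -1; 0 0 0 0 0 0 -1"

```text
time_s: 4.2
tcp_pos: [0.4089, 0.1508, 0.1771]
orientation: [3.139, 0.004, 3.141]
wrist_force: [0.5, 0.2, -2.1]
width: 0.291
```

Run:
```python
from h import *
print({k:np.round(v,4) for k,v in arm.state().items() if k in('tcp_pos','width','wrist_force','orientation')})
c=cap('side'); save(c,'s2.png',(200,130,400,280),4)
```

```text
{'tcp_pos': array([0.4089, 0.1508, 0.1771]), 'orientation': array([3.1391, 0.0035, 3.1414]), 'wrist_force': array([ 0.4876,  0.198 , -2.1169]), 'width': np.float64(0.2906)}
```

View pics/s2.png

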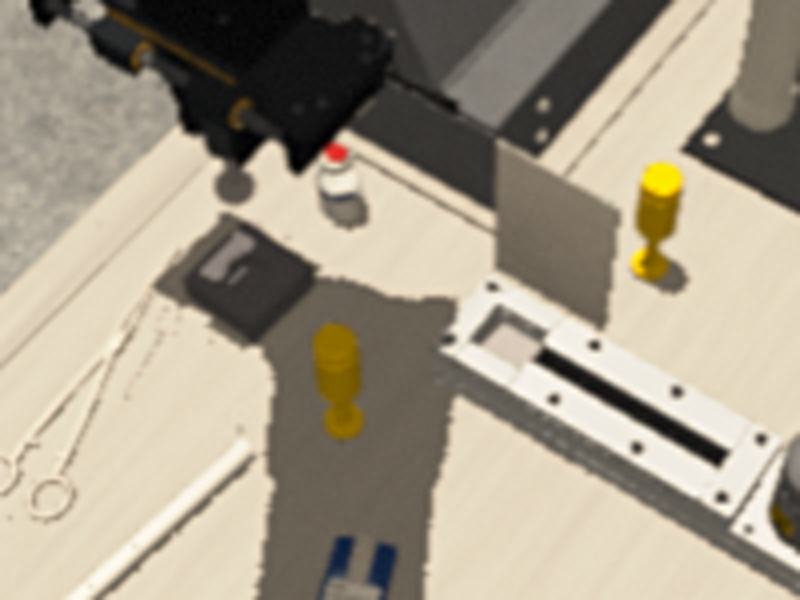

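Pin lifted out cleanly: its foot shows at crop (235,185) above the empty block hole. Moving over the keyhole and re-measuring with the wrist camera.

>>> jog_arm:
  steps: "0 0 0 3 -10 0 -1; 0 0 0 5 -20 0 -1; 0 0 0 5 -20 0 -1; 0 0 0 5 -20 0 -1; 0 0 0 5 -20 0 -1; 0 0 0 5 -20 0 -1; 0 0 0 5 -20 0 -1; 0 0 0 5 -20 0 -1; 0 0 0 5 -12 0 -1; 0 0 0 0 0 0 -1; 0 0 0 0 0 0 -1; 0 0 0 0 0 0 -1"

```text
time_s: 5.45
tcp_pos: [0.4502, -0.0111, 0.1741]
orientation: [-3.141, -0.001, -3.141]
wrist_force: [0.5, -0.3, -1.4]
width: 0.292
```

Run:
```python
from h import *
import pickle
s=arm.state(); print(s['time_s'],s['tcp_pos'],s['orientation'],s['width'])
c=cap('wrist'); pickle.dump({k:(np.array(v) if k!='name' else v) for k,v in c.items()},open('w2.pkl','wb')); save(c,'w2.png')
P=cloud(c)
for nm,z0,z1 in (('floor',.018,.026),('rail',.038,.046),('foot',.08,.12)):
    m=(P[...,2]>z0)&(P[...,2]<z1)
    k,l,st,ce=cv2.connectedComponentsWithStats(m.astype(np.uint8))
    for i in range(1,k):
        if st[i,4]>200:
            Q=P[l==i]; r=cv2.minAreaRect((Q[:,:2]*1000).astype(np.float32)); print(nm,st[i],np.round(r[0],1),np.round(r[1],1),round(r[2],2),np.median(Q[:,2]).round(4),Q.min(0).round(4),Q.max(0).round(4))
```

```text
5.45 [ 0.4501635  -0.01113104  0.17411543] [-3.14145460e+00 -8.95076851e-04 -3.14077182e+00] 0.2915965174514851
floor [128   0  32 115 523] [ 316.4 -180.3] [ 16.2 101.6] 87.23 0.0219 [ 0.2653 -0.1909  0.018 ] [ 0.3667 -0.1741  0.026 ]
floor [ 443  126   65   57 2487] [407.3 151.6] [57.9 56. ] 86.51 0.0225 [0.3781 0.1215 0.018 ] [0.4365 0.1812 0.0257]
floor [ 52 163  22  33 222] [ 431.9 -288. ] [36.8 10.7] 19.05 0.0222 [ 0.4159 -0.299   0.018 ] [ 0.4505 -0.2847  0.0259]
floor [291 184  46  26 856] [452.6 -18.5] [28.2 49. ] 0.79 0.0225 [ 0.4385 -0.0429  0.0208] [0.4669 0.0062 0.026 ]
rail [  49    0   97  117 6908] [ 318.2 -210.9] [98.9 63.9] 4.89 0.0425 [ 0.2716 -0.2463  0.038 ] [ 0.3686 -0.1759  0.046 ]
rail [ 29 166  30  56 371] [ 442.4 -287. ] [59.7 17.4] 16.92 0.0424 [ 0.416 -0.304  0.038] [ 0.4729 -0.2848  0.046 ]
rail [ 154  169  200   60 8422] [450.9 -78. ] [ 60.6 201.1] 0.88 0.0421 [ 0.4195 -0.1786  0.038 ] [0.4823 0.0228 0.046 ]
rail [122 179  29  41 203] [ 448.8 -196. ] [44.  17.2] 16.77 0.042 [ 0.4298 -0.2106  0.038 ] [ 0.4724 -0.1872  0.046 ]
foot [378  93  36  34 974] [365.5  46.7] [25.  24.2] 89.15 0.094 [0.3533 0.0341 0.0802] [0.3775 0.0591 0.0967]
foot [  55  189   68   52 2572] [ 450.4 -209.6] [46.4 40.8] 75.57 0.0987 [ 0.4302 -0.2333  0.08  ] [ 0.4739 -0.1873  0.1161]
foot [306 206  30  23 488] [446.9 -11. ] [23.2 17.5] 87.58 0.106 [ 0.4381 -0.0227  0.1007] [4.56e-01 4.00e-04 1.20e-01]
foot [ 475  295   49   27 1041] [537.6 159.8] [ 3.7 55.8] 0.46 0.0966 [0.5357 0.1319 0.08  ] [0.5395 0.1877 0.116 ]
```

View pics/w2.png

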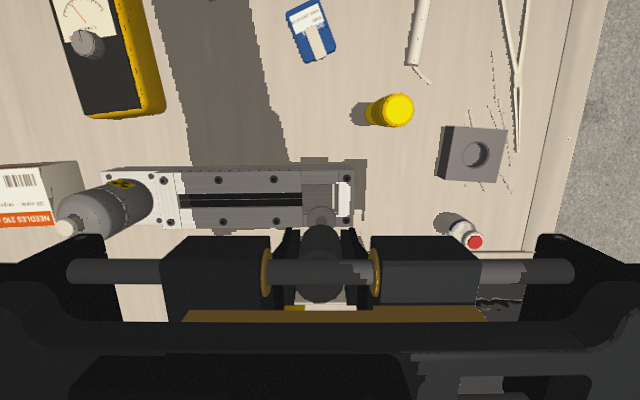

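Wrist view: the foot hangs at (320,213), beside the keyhole (~(325,200)). The slit runs from (300,200) to (180,197), and the block hole is empty. I'll fit the slit's centre line for the slide direction.

Run:
```python
from h import *
import pickle
for f in('w1','w2'):
    c=pickle.load(open(f+'.pkl','rb')); g=cv2.cvtColor(c['pixels'],cv2.COLOR_RGB2GRAY)
    v,u=np.mgrid[:400,:640]; X=onz(c,np.c_[u.ravel(),v.ravel()],.042).reshape(400,640,3)
    near=(abs(X[...,0]-.451)<.012)&(X[...,1]<-.04)&(X[...,1]>-.165)
    m=near&(g<45)
    k,l,st,ce=cv2.connectedComponentsWithStats(m.astype(np.uint8)); i=1+np.argmax(st[1:,4]); Q=X[l==i][:,:2]*1000
    ys=np.arange(-150,-40,10); cen=[]
    for y in ys:
        q=Q[abs(Q[:,1]-y)<5]
        if len(q)>5: cen.append((y,(q[:,0].min()+q[:,0].max())/2,np.ptp(q[:,0])))
    cen=np.array(cen); p=np.polyfit(cen[:,0],cen[:,1],1); print(f,st[i],'y',Q[:,1].min().round(1),Q[:,1].max().round(1),'slope',p.round(4),'width',cen[:,2].round(1))
    P=cloud(c); m=abs(P[...,2]-.042)<.003
    e=[]
    for y in np.arange(-150,10,10):
        q=P[m&(abs(P[...,1]-y/1000)<.005)&(abs(P[...,0]-.451)<.045)][:,0]*1000
        if len(q)>5:e.append((y,q.min(),q.max()))
    e=np.array(e);print(np.polyfit(e[:,0],e[:,1],1).round(4),np.polyfit(e[:,0],e[:,2],1).round(4))
```

```text
w1 [ 90 210  85  10 664] y -152.0 -40.0 slope [-1.920000e-02  4.487998e+02] width [11.2 11.2 11.2 11.2 11.2 12.6 11.2 12.5 11.1 11.1 11.1]
[-1.360000e-02  4.200728e+02] [-5.000000e-04  4.800371e+02]
w2 [ 179  193  113   14 1311] y -154.3 -40.7 slope [-1.510000e-02  4.491995e+02] width [12.7 12.7 12.7 12.7 12.7 12.7 13.7 12.7 12.6 12.6 12.6]
[-1.24000e-02  4.20047e+02] [-1.076000e-01  4.697272e+02]
```

>>> jog_arm:
  steps: "0 0 0 -0.4 -0.9 -5 -1; 0 0 0 0 0 -10 -1; 0 0 0 0 0 -12 -1; 0 0 0 0 0 -12 -1; 0 0 0 0 0 -10 -1; 0 0 0 0 0 -6 -1; 0 0 0 0 0 -3 -1; 0 0 0 0 0 -3 -1; 0 0 0 0 0 -3 -1; 0 0 0 0 0 -3 -1; 0 0 0 0 0 -3 -1; 0 0 0 0 0 -3 -1; 0 0 0 0 0 0 -1; 0 0 0 0 0 0 -1"

```text
time_s: 6.9
tcp_pos: [0.4502, -0.0126, 0.1015]
orientation: [-3.141, -0.0, 3.142]
wrist_force: [-0.3, 0.1, -1.2]
width: 0.29
```

>>> jog_arm:
  steps: "0 0 0 0 0 -2 -1; 0 0 0 0 0 -2 -1; 0 0 0 0 0 -2 -1; 0 0 0 0 0 -2 -1; 0 0 0 0 0 -2 -1; 0 0 0 0 0 0 -1; 0 0 0 0 0 0 -1"

```text
time_s: 7.6
tcp_pos: [0.4504, -0.0126, 0.0916]
orientation: [3.142, 0.0, 3.142]
wrist_force: [-0.6, 0.8, 2.1]
width: 0.289
```

>>> jog_arm:
  steps: "0 0 0 0 0 -2 -1; 0 0 0 0 0 -2 -1; 0 0 0 0 0 0 -1; 0 0 0 0 0 0 -1; 0 0 0 0 0 0 -1; 0 0 0 0 0 0 -1"

```text
time_s: 8.2
tcp_pos: [0.4504, -0.0125, 0.0876]
orientation: [3.142, 0.0, -3.142]
wrist_force: [-0.2, 2.0, 2.9]
width: 0.29
```

>>> jog_arm:
  steps: "0 0 0 0 -2 0 -1; 0 0 0 0 -3 0 -1; 0 0 0 0 -3 0 -1; 0 0 0 0 -3 0 -1; 0 0 0 0 -3 0 -1; 0 0 0 0 0 0 -1; 0 0 0 0 0 0 -1"

```text
time_s: 8.9
tcp_pos: [0.4502, -0.0272, 0.0875]
orientation: [-3.141, 0.0, 3.141]
wrist_force: [1.1, -0.8, 3.4]
width: 0.288
```

>>> jog_arm:
  steps: "0 0 0 0 -3 0 -1; 0 0 0 0 -3 0 -1; 0 0 0 0 -3 0 -1; 0 0 0 0 -3 0 -1; 0 0 0 0.3 -3 0 -1; 0 0 0 0 -3 0 -1; 0 0 0 0 -3 0 -1; 0 0 0 0 -3 0 -1; 0 0 0 0 -3 0 -1; 0 0 0 0 -3 0 -1; 0 0 0 0 -2 0 -1; 0 0 0 0 0 0 -1; 0 0 0 0 0 0 -1"

```text
time_s: 10.2
tcp_pos: [0.4505, -0.059, 0.0875]
orientation: [-3.141, -0.0, 3.141]
wrist_force: [0.4, 0.1, 2.6]
width: 0.293
```

>>> jog_arm:
  steps: "0 0 0 0 -1 0 -1; 0 0 0 0 -1 0 -1; 0 0 0 0 -1 0 -1; 0 0 0 0 -1 0 -1; 0 0 0 0 0 0 -1"

```text
time_s: 10.7
tcp_pos: [0.4505, -0.0627, 0.0876]
orientation: [-3.142, -0.0, 3.141]
wrist_force: [-0.1, 2.1, 3.8]
width: 0.29
```

Run:
```python
from cell import arm
s=arm.state();print(s['tcp_pos'],s['wrist_force'],s['ft_torque'],s['joint_efforts'])
```

```text
[ 0.4505455  -0.06271708  0.08755072] [-0.09937422  2.10525922  3.82558313] [ 0.51398845 -0.02730877  0.00421638] [ 9.80116837e-01 -3.03482866e+01  3.07211906e+00 -3.20632803e+01
  6.94199223e-01 -1.57173048e-02  4.55357751e-02]
```

>>> jog_arm:
  steps: "0 0 0 0 -1 0 -1; 0 0 0 0 -1 0 -1; 0 0 0 0 -0.5 0 -1; 0 0 0 0 0 0 -1"

```text
time_s: 11.1
tcp_pos: [0.4505, -0.0652, 0.0875]
orientation: [-3.142, -0.0, 3.141]
wrist_force: [0.3, 1.2, 3.7]
width: 0.288
```

```bash
python3 -c "
from cell import arm
s=arm.state();print(s['tcp_pos'],s['wrist_force'],s['ft_torque'])"
```

```text
[ 0.45051317 -0.06521161  0.08753286] [0.33499    1.21846996 3.73441305] [0.53903161 0.00469433 0.04476339]
```

>>> jog_arm:
  steps: "0 0 0 0 -1 0 -1; 0 0 0 0 -1 0 -1; 0 0 0 0 -1 0 -1; 0 0 0 0 0 0 -1"

```text
time_s: 11.5
tcp_pos: [0.4505, -0.0683, 0.0876]
orientation: [-3.141, 0.0, 3.141]
wrist_force: [0.0, 1.6, 2.5]
width: 0.292
```

>>> jog_arm:
  steps: "0 0 0 0 -1 0 -1; 0 0 0 0 -1 0 -1; 0 0 0 0 -0.5 0 -1; 0 0 0 0 0 0 -1"

```text
time_s: 11.9
tcp_pos: [0.4505, -0.0707, 0.0875]
orientation: [-3.141, -0.0, 3.141]
wrist_force: [0.6, 1.5, 2.7]
width: 0.289
```

>>> jog_arm:
  steps: "0 0 0 0 -1 0 -1; 0 0 0 0 -1 0 -1; 0 0 0 0 -0.5 0 -1; 0 0 0 0 0 0 -1"

```text
time_s: 12.3
tcp_pos: [0.4506, -0.0733, 0.0876]
orientation: [-3.141, 0.0, 3.141]
wrist_force: [-0.3, 1.1, 3.0]
width: 0.289
```

```bash
python3 -c "
from cell import arm
s=arm.state();print(s['tcp_pos'],s['wrist_force'],s['ft_torque'])"
```

```text
[ 0.45055672 -0.07325152  0.08755715] [-0.29317997  1.10217287  3.00871351] [0.52062413 0.05666632 0.00297847]
```

>>> jog_arm:
  steps: "0 0 0 0 -1 0 -1; 0 0 0 0.1 -1 0 -1; 0 0 0 0 -0.5 0 -1; 0 0 0 0 0 0 -1"

```text
time_s: 12.7
tcp_pos: [0.4506, -0.0757, 0.0875]
orientation: [-3.141, -0.0, 3.141]
wrist_force: [-0.5, 1.9, 2.8]
width: 0.289
```

>>> jog_arm:
  steps: "0 0 0 0 -1 0 -1; 0 0 0 0 -1 0 -1; 0 0 0 0 -0.5 0 -1; 0 0 0 0 0 0 -1"

```text
time_s: 13.1
tcp_pos: [0.4507, -0.0782, 0.0876]
orientation: [-3.142, 0.0, 3.141]
wrist_force: [0.9, 2.4, 2.3]
width: 0.292
```

>>> jog_arm:
  steps: "0 0 0 0 -1 0 -1; 0 0 0 0 -1 0 -1; 0 0 0 0 -0.5 0 -1; 0 0 0 0 0 0 -1"

```text
time_s: 13.5
tcp_pos: [0.4506, -0.0808, 0.0876]
orientation: [-3.141, 0.0, 3.141]
wrist_force: [-1.0, 1.0, 2.8]
width: 0.289
```

```bash
python3 -c "
from cell import arm
s=arm.state();print(s['tcp_pos'],s['wrist_force'],s['ft_torque'])"
```

```text
[ 0.45063533 -0.08075991  0.08755294] [-1.01702917  1.042483    2.8390361 ] [ 0.54779651 -0.02446784  0.01304978]
```

>>> jog_arm:
  steps: "0 0 0 0 -1 0 -1; 0 0 0 0 -1 0 -1; 0 0 0 0 -0.5 0 -1; 0 0 0 0 0 0 -1"

```text
time_s: 13.9
tcp_pos: [0.4506, -0.0833, 0.0875]
orientation: [-3.141, -0.0, 3.141]
wrist_force: [-0.7, 2.2, 3.2]
width: 0.297
```

>>> jog_arm:
  steps: "0 0 0 0 -1 0 -1; 0 0 0 0.1 -1 0 -1; 0 0 0 0 -0.5 0 -1; 0 0 0 0 0 0 -1"

```text
time_s: 14.3
tcp_pos: [0.4507, -0.0857, 0.0875]
orientation: [-3.142, -0.0, 3.141]
wrist_force: [-0.0, 1.0, 2.9]
width: 0.292
```

>>> jog_arm:
  steps: "0 0 0 0 -1 0 -1; 0 0 0 0 -1 0 -1; 0 0 0 0 -0.5 0 -1; 0 0 0 0 0 0 -1"

```text
time_s: 14.7
tcp_pos: [0.4508, -0.0883, 0.0875]
orientation: [-3.141, 0.0, 3.141]
wrist_force: [-0.7, 1.1, 3.2]
width: 0.289
```

```bash
python3 -c "
from cell import arm
s=arm.state();print(s['tcp_pos'],s['wrist_force'],s['ft_torque'])"
```

```text
[ 0.45075798 -0.0882586   0.08754873] [-0.69847619  1.13917651  3.23274637] [0.56012926 0.04178737 0.00639659]
```

>>> jog_arm:
  steps: "0 0 0 0 -1 0 -1; 0 0 0 0 -1 0 -1; 0 0 0 0 -0.5 0 -1; 0 0 0 0 0 0 -1"

```text
time_s: 15.1
tcp_pos: [0.4507, -0.0908, 0.0875]
orientation: [-3.141, -0.0, 3.141]
wrist_force: [-0.4, 1.3, 3.4]
width: 0.288
```

>>> jog_arm:
  steps: "0 0 0 0 -1 0 -1; 0 0 0 0.1 -1 0 -1; 0 0 0 0 -0.5 0 -1; 0 0 0 0 0 0 -1"

```text
time_s: 15.5
tcp_pos: [0.4507, -0.0934, 0.0875]
orientation: [-3.141, -0.0, 3.141]
wrist_force: [0.8, 1.0, 1.7]
width: 0.289
```

```bash
python3 -c "
from cell import arm
s=arm.state();print(s['tcp_pos'],s['wrist_force'],s['ft_torque'])
arm.capture('scene')
s=arm.state();print(s['tcp_pos'],s['wrist_force'],s['ft_torque'])
arm.capture('scene')
s=arm.state();print(s['tcp_pos'],s['wrist_force'],s['ft_torque'])"
```

```text
[ 0.45072081 -0.09339178  0.0874516 ] [0.81983594 0.99473484 1.69264546] [ 0.26529518 -0.01769835 -0.02451534]
[ 0.45074075 -0.09337025  0.0874544 ] [-0.03904912  0.95942463  1.04571979] [ 0.18438477 -0.03969974 -0.02816531]
[ 0.45073293 -0.09334728  0.08746824] [-0.07903822  0.40524024  0.67309154] [ 0.18460587  0.0059833  -0.02949393]
```

The foot has dropped: Fz went from 3.0 to 1.0 N and the moment from 0.54 to 0.18 Nm, which matches the spring extending about 8 mm. I stop here and release gently.

>>> jog_arm:
  steps: "0 0 0 0 0 0 -0.35; 0 0 0 0 0 0 -0.3; 0 0 0 0 0 0 -0.2; 0 0 0 0 0 0 0; 0 0 0 0 0 0 0.2; 0 0 0 0 0 0 0.4; 0 0 0 0 0 0 0.4; 0 0 0 0 0 0 0.4; 0 0 0 0 0 0 0.4"

```text
time_s: 16.5
tcp_pos: [0.4508, -0.0931, 0.0876]
orientation: [-3.142, -0.0, 3.142]
wrist_force: [-0.5, -0.5, 0.3]
width: 0.695
```

Run:
```python
from h import *
s=arm.state();print(s['time_s'],s['tcp_pos'],s['wrist_force'],s['ft_torque'],s['width'])
c=cap('wrist');P=cloud(c)
m=(abs(P[...,0]-.4507)<.02)&(abs(P[...,1]+.0935)<.02)&(P[...,2]>.05)&(P[...,2]<.13)
Q=P[m];print(len(Q));print(np.percentile(Q[:,2],[50,90,97]).round(4))
```

```text
16.5 [ 0.45083817 -0.09312067  0.08755132] [-0.47019413 -0.45122903  0.27597083] [ 0.09061645  0.00986482 -0.01291982] 0.6947030311573292
1989
[0.0953 0.1086 0.109 ]
```

Released; the top is at about 0.108, as expected for a foot at 0.014. Retracting straight up and checking.

>>> jog_arm:
  steps: "0 0 0 0 0 5 0.4; 0 0 0 0 0 10 0.4; 0 0 0 0 0 20 0.4; 0 0 0 0 0 25 0.4; 0 0 0 0 0 30 0.4; 0 0 0 0 0 30 0.4; 0 0 0 0 0 20 0.4; 0 0 0 0 0 10 0.4; 0 0 0 0 0 0 0.4; 0 0 0 0 0 0 0.4"

```text
time_s: 17.55
tcp_pos: [0.4505, -0.0931, 0.2369]
orientation: [3.142, -0.001, 3.142]
wrist_force: [-0.2, -0.2, -0.4]
width: 0.698
```

Run:
```python
from h import *
s=arm.state();print(s['time_s'],s['tcp_pos'],s['wrist_force'])
c=cap('wrist');P=cloud(c); save(c,'w3.png')
m=(abs(P[...,0]-.4507)<.025)&(abs(P[...,1]+.0935)<.025)&(P[...,2]>.05)&(P[...,2]<.13)
Q=P[m];T=Q[Q[:,2]>.1045];print(len(Q),np.median(T[:,2]).round(4),T.min(0).round(4),T.max(0).round(4))
B=Q[(Q[:,2]<.09)];print(B.min(0).round(4),B.max(0).round(4))
```

```text
17.55 [ 0.45047812 -0.09307498  0.2368941 ] [-0.16430757 -0.22659579 -0.41677538]
656 0.1081 [ 0.4383 -0.1055  0.105 ] [ 0.4614 -0.0813  0.1098]
[ 0.4374 -0.1063  0.0592] [ 0.4492 -0.0807  0.0899]
```

View pics/w3.png

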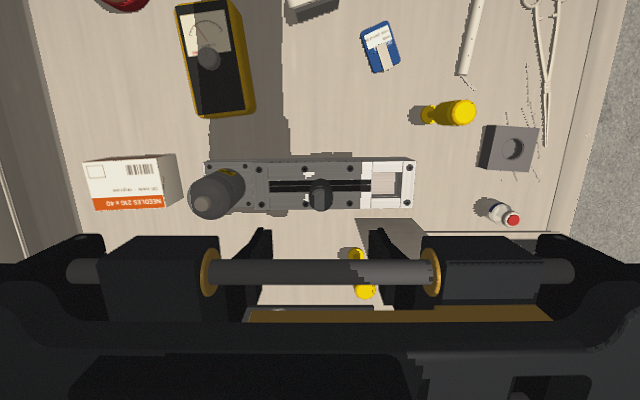

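The pin stands upright in the slit at (320,192). Its top measures 0.108 = 0.014 + 0.094, so the foot is at the notch bottom. The pot (215,190), meter (215,60) and vial (505,213) have not moved, and the arm is clear. Handing in.

```bash
python3 -c "
from cell import arm
print(arm.close_job())"
```

```text
the job is handed in; nothing more can be done
None
```

The dark spring pin now stands upright by itself with its foot in the hidden notch. I handed the job in at about 17.6 s, with the gripper open and well above the pin. I lifted the pin from its block, put its foot down through the keyhole, pressed it in by about 9 mm and slid it along the slot.

**Notch found:** the foot dropped at world y ≈ -0.093, about 21 mm past the rail's origin on the pot side. The upward force fell from about 3.0 to 1.0 N and the moment from 0.54 to 0.18 Nm. I stopped there and did not push on to feel the notch wall. Wrist forces stayed within about 4 N in all readings during the slide.

**Last checks:** after I let go, the pin's top measured 0.108 m, which matches a foot on the notch bottom (0.014 + 0.094). On the plain floor it would have read 0.116. Its top was centred over the grip axis within about 1 mm, so it is upright. In the last picture the pot, meter and vial looked to be where they were; I did not re-measure them.

**Small disagreements:** the slit's centre line came out about 0.8 mm apart depending on whether I used the slit or the rail's edge, so I used the middle. The slit also looked about 12.7 mm wide rather than 15.

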